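# Stack the nozzle cases and clamp them down

### The arm

A 6-joint arm with a two-finger parallel gripper is mounted at the origin on the work surface. World frame = base frame: x ahead of the robot, y to its left, z up, the work surface at z = 0. Lengths are in mm, angles in degrees, forces in N, time in s.
With the tool pointing down it reaches from about 350 to 850 mm from the base axis. Payload 8.1 kg.
Tool frame: the origin (TCP) lies midway between the tips of the shut fingers; the grasp point (between the pads) lies 19 mm behind it; z points along the fingers, y is the line along which they close (so a half turn about z gives the same grasp; the last joint's range is limited). The gripper opens to 85 mm and grips with 20 to 120 N. Pads are 22 mm wide; open, the fingers measure 114 mm over their backs; the gripper's body (76 mm by 85 mm) begins 54 mm behind the grasp point. The pads swing forward as they close: fully open they stand 13 mm farther back than shut.
Start: joints at [-78.919, 7.471, 85.268, -0, 87.261, -4.893], TCP at [165.142, -576.831, 231.292] pointing down, gripper open.
Joint ranges: [-169.43, 169.43], [-51.17, 129.36], [1.28, 143.12], [-76.62, 256.62], [0, 156.53], [-152.29, 152.29]. Speed limits (degrees/s): [136.94, 136.94, 159.86, 180, 180, 180].

### API

Orientations are given as [roll, pitch, yaw] about the fixed x, y, z axes, in that order (R = Rz(yaw) Ry(pitch) Rx(roll)).
In Python, from bench import sensors, optics, r gives the robot as it stands.
- The arm moves only by the tool apply_moves, never from a script. Its argument "targets" is a list of rows, each a list of 7 numbers: the shift along the tool's x, y, z in mm, then the turn, a rotation vector about the tool's x, y, z in rad, then the closure, from 0 (fully open) to 1 (shut). In form: [[x, y, z, wx, wy, wz, claw], ...]. A call has 1 to 20 rows; each row shifts and turns the commanded pose from where the row before left it, along the tool's axes as they then stand; what a row does not reach is not made up. A row lasts 1/8 s, in which the tool goes at most 62.5 mm and 10.7 degrees, less where a joint would pass 70% of its speed; a pose out of reach is approached as far as the arm can. A call is refused whole if a number of a shift passes 62.5 or a number of a turn 0.188, either way. A call with a gripper value outside its range is refused whole. The fingers move at their own pace and stop on an object; "force" is the grip in N (left out, the last holds). Time passes only in rows, so rows that do not move let the fingers close. It gives the time, the measured TCP pose, the force, the opening and the grip force at its end, in the units of the state.
- sensors.sense(): the state, without advancing time (a new reading comes with each control period).
- optics.snapshot(name): name is "scene" or "top" or "wrist"; returns the picture (400x640x3 uint8, red, green, blue); there is no depth.
- optics.get_calibration(name): a dict with "camera_matrix" (3x3 intrinsics, pixels), "pose" (4x4, takes a point from camera to world coordinates). Camera axes: x right, y down, z forward; pixel columns grow to the right and rows downward; lengths in mm; the calibration is good to about 2 mm. The wrist camera is an equidistant fisheye: a pixel r from the principal point sees the ray r / f radians off the axis. A picture is of the moment at which its call begins: read the wrist's pose just before it. get_calibration takes no time and is no camera call; for the wrist camera it gives the pose at the moment of the call.
- r.hand_in(): hands the job in; it is judged then, once.
The state is a dict: "time": time; "joint_pos": joint angles; "qd": joint speeds; "joint_efforts": joint torques, N m; "tool_pos": TCP position; "tcp_rot": TCP orientation; "ft_force": force on the tool from outside, world axes, zero at the start; "wrist_torque": the same for the moment, N m; "finger_gap": finger opening in mm; "grip_force": force on a finger pad.
Only numpy, scipy, OpenCV 4.12 (cv2) and the standard library are available. Lean on these libraries where they do the work, as an engineer would, in place of code of your own. Each camera call takes 0.05 s, during which the arm holds its last target. There are 200 camera calls.

### The job

Swing the stand's clamp lever right up and over out of the way, then stack the two loose cases squarely on the one in the stand, edges flush: the deep case first, the shallow one on top. Then swing the lever back down until its rubber pad presses firmly on the top case and holds the column by itself; do not crush the cases, and leave the parts lying around the stand where they are.

Things in the scene. Friction and masses are not known exactly. Their poses are not given: they have to be found in the camera images.
- stand: Blue steel clamp stand fixed to the bench: base plate 130 x 250 x 12 mm (x, y, z), on its +y side a hinge post (two cheeks 30 mm long around y = +80 mm, 42 mm across in x, 156 mm high). Origin: centre of the plate's underside; z up. A dark fixed block amid the plate carries the column, which stands centred on x = y = 0, its long sides along the stand's y.
- lever (a joint): Angle of the steel clamp lever, rad: 0 = level, lying over the column towards the stand's -y side; grows as it is lifted and swung over to +y (1.57 = upright); stops at -0.2 and 1.95. Starts at 0 to 0.5. A stiff friction hinge (0.8 N m, 4 to 5 N at the cross bar) keeps it wherever it is left; pressed down on the column and let go, it stays pressed with up to about 9 N at the pad.
- lever_hinge (a point): The lever's hinge axis (along the stand's x), at x = 0, y = +80, z = 145 mm of the stand.
- lever_bar (a point): Centre of the lever's cross bar, its handle: steel rod 14 mm thick, 110 mm long, parallel to the hinge axis (the point's x), 170 mm from the hinge at the free end. The lever's arm (14 mm wide, 12 mm thick) meets it in the middle; each half leaves 48 mm to grip. It can be pinched from above at any lever angle and turns within the fingers.
- pad: Round rubber pad (24 mm wide, 10 mm thick) under the lever's arm, 80 mm from the hinge; origin: centre of its underside, 24 mm below the arm's centre line; z up its stem. Sprung: gives 6 mm at 1.8 N/mm, then a solid stop. Meets the full column at -0.07 to +0.07 rad of the lever. Firm means at least 3 N kept on the top case; over 60 N crushes it.
- bottom_case: Closed grey plastic case 56 x 90 x 30 mm (x, y, z), about 0.3 kg, loose, already lying in the stand on the dark block (60 x 94 mm), whose top was jacked to some height 34 to 44 mm above the bench. Origin at the centre of its underside.
- deep_case: Closed grey plastic case 56 x 90 x 30 mm (x, y, z), about 0.28 kg, lying loose on the bench on the -y side of the stand. Origin at the centre of its underside; z up; flat smooth top.
- shallow_case: The same kind of case but only 22 mm deep: 56 x 90 x 22 mm (x, y, z), about 0.2 kg, loose on the bench beside the deep one (they may have swapped places). Origin at the centre of its underside.
- piston: Bystander: aluminium engine piston, 72 mm in diameter, 62 mm high, standing beyond the stand. Origin at the centre of its underside.
- hub: Bystander: dark steel flanged hub, 76 mm in diameter, 34 mm high, on the bench beyond the stand. Origin at the centre of its underside.
- grease_tin: Bystander: closed plain tin, 72 mm in diameter, 85 mm high, to the left of the stand. Origin at the centre of its underside.
- wrench: Bystander: open-ended wrench lying flat on the bench to the left of the stand, about 170 mm long along its x, under 15 mm thick. Origin on its underside.
Not all that is in view belongs to the job. What is shaped like the deep_case but brown or turquoise is not meant.

How it is judged (in metres and radians):
On the way, in this order (a step that is already met when the one before it is completed fails the run):
1. the lever is swung up and over, past 1.45 rad (value of joint lever above 1.45 rad), for 0.2 s.
2. deep and shallow case stand squarely on the bottom case, let go, with the lever still open (x of deep_case in the frame of bottom_case between -0.007 and 0.007 m and y of deep_case in the frame of bottom_case between -0.007 and 0.007 m and z of deep_case in the frame of bottom_case between 0.026 and 0.034 m and angle between the x axis of deep_case and the x axis of bottom_case, either way round below 0.1 rad and angle between each of deep_case, shallow_case's own z axis and vertical below 0.08 rad and x of shallow_case in the frame of deep_case between -0.007 and 0.007 m and y of shallow_case in the frame of deep_case between -0.007 and 0.007 m and z of shallow_case in the frame of deep_case between 0.026 and 0.034 m and angle between the x axis of shallow_case and the x axis of deep_case, either way round below 0.1 rad and x of bottom_case in the frame of stand between -0.012 and 0.012 m and y of bottom_case in the frame of stand between -0.012 and 0.012 m and contact force between the fingers and deep_case below 0.3 N and contact force between the fingers and shallow_case below 0.3 N and value of joint lever above 0.6 rad), for 0.2 s.
At the end, for the whole second after the job is handed in: Bottom case within 12 mm of the stand's centre in x and y; deep case flat on it, shallow case flat on the deep one, each within 7 mm in x and y, 4 mm in height and 0.1 rad of the case below; at rest, let go; the pad presses the shallow case with over 3 N by itself (x of deep_case in the frame of bottom_case between -0.007 and 0.007 m and y of deep_case in the frame of bottom_case between -0.007 and 0.007 m and z of deep_case in the frame of bottom_case between 0.026 and 0.034 m and angle between the x axis of deep_case and the x axis of bottom_case, either way round below 0.1 rad and angle between each of deep_case, shallow_case's own z axis and vertical below 0.08 rad and x of shallow_case in the frame of deep_case between -0.007 and 0.007 m and y of shallow_case in the frame of deep_case between -0.007 and 0.007 m and z of shallow_case in the frame of deep_case between 0.026 and 0.034 m and angle between the x axis of shallow_case and the x axis of deep_case, either way round below 0.1 rad and x of bottom_case in the frame of stand between -0.012 and 0.012 m and y of bottom_case in the frame of stand between -0.012 and 0.012 m and linear speed of each of deep_case, shallow_case below 0.01 m/s and contact force between the fingers and deep_case below 0.3 N and contact force between the fingers and shallow_case below 0.3 N and contact force between pad and shallow_case above 3 N and contact force between the fingers and stand below 0.3 N and velocity of joint lever between -0.05 and 0.05 rad/s); the robot touches nothing.
It fails at once if a bystander part is moved by more than 15 mm (distance of any of piston, hub, grease_tin, wrench from where it was at the start of the episode above 0.015 m).
It fails at once if the pad presses on a case with more than 60 N (contact force between pad and shallow_case above 60 N or contact force between pad and deep_case above 60 N or contact force between pad and bottom_case above 60 N).
It also fails if it takes over 72 s, if anything falls off the work surface, if the arm or the gripper's body presses on something with over 40 N, if the wrist force passes 120 N, or if a joint passes its speed limit or range.

## Working session

There is one attempt and no reset: what is moved stays moved. The work goes in short steps, Python scripts to look and compute and a tool call to move; the robot and the scene stay as the last step left them, time stands still between calls to the robot, and variables do not carry over. Pictures are saved under pics/ and viewed, at most 10 in all, crops included, and the job is handed in when it is done.

Besides the shell and the picture viewer there is one more tool, called as name(argument=value, ...) on one line, values as JSON. apply_moves: Moves the arm, as the interface text tells. Its arguments: {"type":"object","properties":{"targets":{"type":"array"},"force":{"type":"number"}},"required":["targets"]}

```bash
mkdir -p pics; python3 - <<'E'
from bench import sensors, optics, r
import cv2,numpy as np
np.set_printoptions(precision=3,suppress=True)
print(sensors.sense())
for n in("scene","top","wrist"):
    c=optics.get_calibration(n);print(n,c["camera_matrix"],c["pose"])
    cv2.imwrite(f"pics/{n}0.png",optics.snapshot(n)[:,:,::-1])
E
```

```text
{'time': 0.0, 'joint_pos': array([-78.919,   7.513,  85.33 ,  -0.001,  87.26 ,  -4.892]), 'qd': array([-0.013, -0.023, -0.112,  0.006, -0.141,  0.019]), 'joint_efforts': array([  0.   , -56.94 , -50.055,  -0.   ,   0.015,   0.   ]), 'tool_pos': array([ 165.029, -576.289,  230.254]), 'tcp_rot': array([-179.897,   -0.008,   15.973]), 'ft_force': array([-0.549,  1.204,  0.15 ]), 'wrist_torque': array([ 0.012, -0.013, -0.008]), 'grip_force': 0.0, 'finger_gap': 85.71518157167758}
scene [[459.497   0.    314.11 ]
 [  0.    459.497 208.86 ]
 [  0.      0.      1.   ]] [[  -0.751    0.468   -0.466 1265.867]
 [   0.66     0.522   -0.54   784.91 ]
 [  -0.01    -0.713   -0.701 1136.961]
 [   0.       0.       0.       1.   ]]
top [[378.605   0.    327.167]
 [  0.    378.605 198.951]
 [  0.      0.      1.   ]] [[  -0.009   -0.997    0.076  487.605]
 [  -1.       0.009   -0.006   -5.945]
 [   0.006   -0.076   -0.997 1192.974]
 [   0.       0.       0.       1.   ]]
wrist [[309.707   0.    320.783]
 [  0.    309.707 200.472]
 [  0.      0.      1.   ]] [[   0.276   -0.927   -0.252  229.077]
 [  -0.961   -0.267   -0.07  -558.278]
 [  -0.002    0.262   -0.965  372.453]
 [   0.       0.       0.       1.   ]]
```

View pics/top0.png

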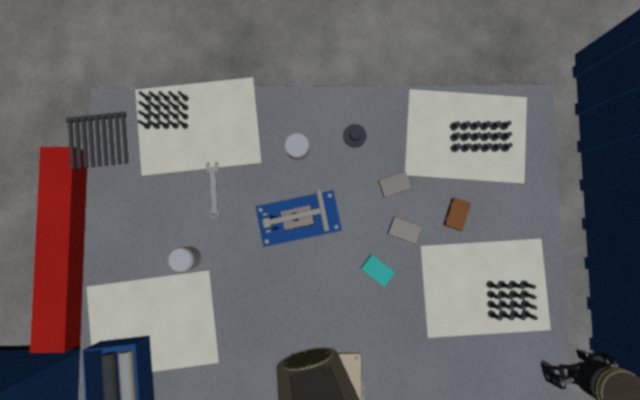

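View pics/scene0.png

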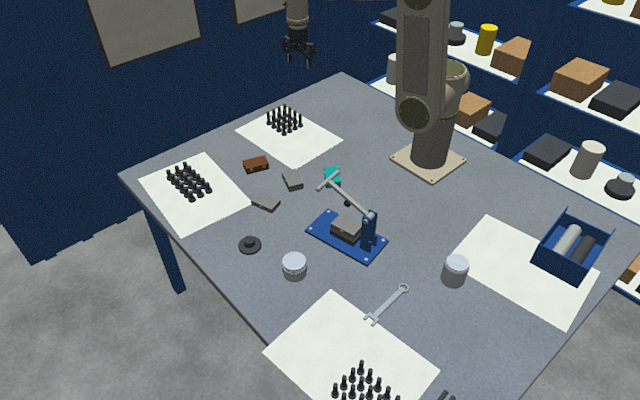

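The top view shows the stand (298,218) with its hinge to the left (+y) and its cross bar near (323,210). The grey cases are at (395,184) and (405,229); the brown and turquoise ones are decoys. In the scene view, the case at (292,180) looks deep and the one at (265,203) looks thin.

```bash
cat > h.py <<'E'
from bench import sensors, optics, r
import cv2,numpy as np
np.set_printoptions(precision=2,suppress=True)
def ray(n,px,cal=None):
    c=cal or optics.get_calibration(n);K=c["camera_matrix"];T=c["pose"]
    x=np.atleast_2d(np.asarray(px,float)); a=(x-[K[0,2],K[1,2]])/K[0,0]
    if n=="wrist":
        t=np.linalg.norm(a,axis=1,keepdims=True)+1e-12
        d=np.hstack([a/t*np.sin(t),np.cos(t)])
    else: d=np.hstack([a,np.ones((len(a),1))])
    return T[:3,3],d@T[:3,:3].T
def plane(n,px,z,cal=None):
    o,d=ray(n,px,cal); return o+d*((z-o[2])/d[:,2:])
def proj(n,P,cal=None):
    c=cal or optics.get_calibration(n);K=c["camera_matrix"];T=c["pose"]
    q=(np.atleast_2d(P)-T[:3,3])@T[:3,:3]
    if n=="wrist":
        rr=np.linalg.norm(q[:,:2],axis=1,keepdims=True);a=q[:,:2]/rr*np.arctan2(rr,q[:,2:])
    else:a=q[:,:2]/q[:,2:]
    return a*K[0,0]+[K[0,2],K[1,2]]
def rect(P):
    (c,s,a)=cv2.minAreaRect(P[:,:2].astype(np.float32))
    if s[0]<s[1]: s=s[::-1];a+=90   # a = direction of the long side
    return np.array(c),np.array(s),(a+90)%180-90
def contours(m,amin,amax=1e9):
    return [c[:,0] for c in cv2.findContours(m.astype(np.uint8),0,cv2.CHAIN_APPROX_NONE)[0] if amin<cv2.contourArea(c)<amax]
E
python3 - <<'E'
from h import *
t=cv2.imread("pics/top0.png");s=cv2.imread("pics/scene0.png")
hsv=cv2.cvtColor(t,cv2.COLOR_BGR2HSV);m=cv2.inRange(hsv,(100,150,90),(125,255,255))
m=cv2.morphologyEx(m,cv2.MORPH_CLOSE,np.ones((9,9)))
for c in contours(m,1500,8000): print("blue",c.mean(0),rect(plane("top",c,12)))
for u,v in((395,184),(405,229),(298,218)):
    print(hsv[v-1:v+2,u].tolist(),hsv[v+25,u].tolist())
b=t.astype(int); d=b[:,:,2]-b[:,:,0]
print(d[170:200:3,370:420:5]); 
big=np.hstack([cv2.resize(t[140:290,240:440],None,fx=2.9,fy=2.9,interpolation=2)[:,:400*2],])
cv2.imwrite("pics/c1.png",np.vstack([cv2.resize(t[150:260,245:435],(760,440)[:2]),])[:300] if 0 else cv2.resize(t[150:260,245:435],(760,440),interpolation=2))
cv2.imwrite("pics/c2.png",cv2.resize(s[150:270,235:405],(765,540),interpolation=2))
E
```

```text
blue [298.29 218.01] (array([519.03,  77.65]), array([243.47, 123.9 ]), -78.80655097961426)
[[17, 14, 125], [6, 10, 124], [13, 14, 125]] [113, 18, 112]
[[12, 10, 128], [13, 14, 129], [17, 14, 130]] [109, 19, 110]
[[24, 10, 126], [12, 12, 105], [23, 11, 91]] [107, 20, 114]
[[-8 -7 -8 -8 -8 -8 -9  4  6  7]
 [-8 -7 -8 -8 -7 -7  2  5  7  6]
 [-9 -8 -9 -8  2  4  6  5 -5 -2]
 [-9 -7 -1  5  6  6  7  6 -7 -6]
 [-9 -8  5  5  6  5  6  6 -3 -8]
 [-7 -8  3  7  5  7  6  6  2 -8]
 [-8 -9 -5  6  5  6  6  5  0 -9]
 [-8 -8 -8  5  6  5  2 -7 -7 -7]
 [-8 -7 -8  5  2 -5 -9 -7 -7 -9]
 [-9 -8 -8 -6 -8 -8 -9 -8 -8 -7]]
```

View pics/c2.png

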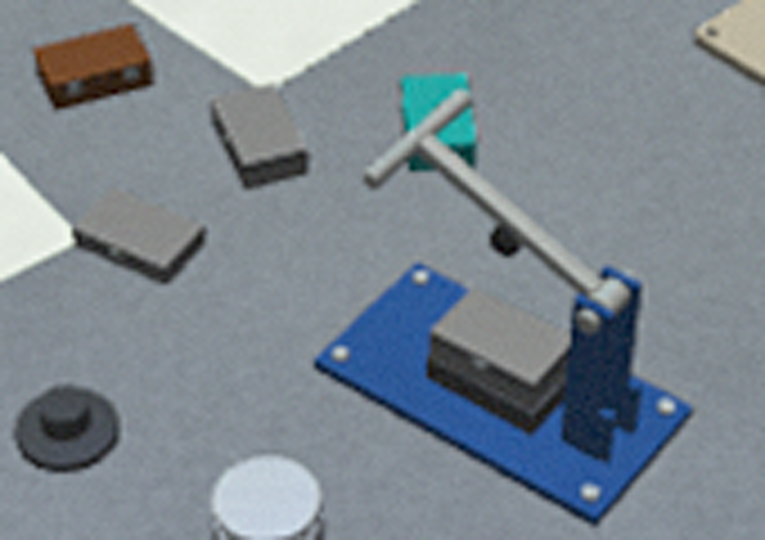

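The scene crop shows the lever at roughly 0.3–0.5 rad, its bar ends near pixels (318,190) and (338,171). Of the loose grey cases, (292,180) looks deeper than (265,203). Next I'll measure them.

```bash
python3 - <<'E'
from h import *
t=cv2.imread("pics/top0.png").astype(int);s=cv2.imread("pics/scene0.png").astype(int)
def warm(i): 
    h=cv2.cvtColor(i.astype(np.uint8),cv2.COLOR_BGR2HSV)
    return ((i[:,:,2]-i[:,:,0]>-2)&(h[:,:,1]<60)&(h[:,:,2]<150))
m=warm(t)
for c in contours(m,250,900):
    if 360<c.mean(0)[0]<440 and 150<c.mean(0)[1]<260:
        for z in(30,22):
            C,S,a=rect(plane("top",c-0.0,z)); print("case",c.mean(0),z,C,S,a,"scene:",proj("scene",[*C,z])[0])
# scene tops: bright
for c in contours(cv2.morphologyEx((s[:,:,2]-s[:,:,0]>-2).astype(np.uint8)*(s.max(2)<150),cv2.MORPH_OPEN,np.ones((3,3))),100,2500):
    if 240<c.mean(0)[0]<370 and 160<c.mean(0)[1]<250:
        print("scene",c.mean(0),c.min(0),c.max(0),rect(plane("scene",c,0)))
# stand frame with yaw -78.8+? : stand +y towards world +y
C=np.array([519.03,77.65]);y=np.array([-np.cos(np.radians(78.8)),np.sin(np.radians(78.8))])
for sg in(1,-1):
    yy=np.array([sg*np.cos(np.radians(78.8)),np.sin(np.radians(78.8))]);xx=np.array([yy[1],-yy[0]])
    print("ydir",yy)
    for th in(0,.2,.3,.4,.5):
        L=80-170*np.cos(th);zz=145+170*np.sin(th)
        P=[np.r_[C+yy*L+xx*e,zz] for e in(-55,0,55)]
        print(th,proj("top",P).ravel(),proj("scene",P).ravel())
E
```

```text
case [404.43 229.88] 30 [ 479.4  -249.21] [92.41 57.2 ] 68.92003631591797 scene: [292.21 176.89]
case [404.43 229.88] 22 [ 479.35 -250.89] [93.05 57.59] 68.92002868652344 scene: [292.03 178.31]
case [395.76 183.02] 30 [ 623.84 -228.  ] [102.76  55.89] -72.09100341796875 scene: [264.38 197.63]
case [395.76 183.02] 22 [ 624.78 -229.53] [103.47  56.27] -72.09093475341797 scene: [264.11 199.18]
scene [255.26 163.97] [242 155] [268 173] (array([ 515.53, -433.88]), array([98.48, 92.7 ]), -19.240394592285156)
ydir [0.19 0.98]
0 [322.92 242.45 326.62 222.77 330.29 203.25] [346.65 182.78 332.31 188.55 317.6  194.46]
0.2 [321.6  242.7  325.43 222.37 329.23 202.2 ] [347.64 175.46 333.07 181.23 318.1  187.15]
0.3 [319.97 242.65 323.87 221.98 327.74 201.48] [348.58 172.24 333.87 178.02 318.77 183.96]
0.4 [317.66 242.47 321.64 221.47 325.58 200.64] [349.81 169.36 334.97 175.17 319.72 181.13]
0.5 [314.69 242.16 318.74 220.83 322.75 199.68] [351.34 166.87 336.36 172.7  320.96 178.69]
ydir [-0.19  0.98]
0 [330.55 229.63 326.51 210.12 322.49 190.77] [334.35 184.3  324.28 193.46 313.77 203.  ]
0.2 [329.5  229.95 325.32 209.79 321.17 189.8 ] [335.43 176.8  325.21 185.95 314.53 195.51]
0.3 [328.01 230.31 323.76 209.82 319.56 189.49] [336.63 173.36 326.33 182.53 315.58 192.09]
0.4 [325.85 230.81 321.54 209.98 317.28 189.33] [338.27 170.18 327.91 179.36 317.08 188.96]
0.5 [323.02 231.45 318.66 210.29 314.33 189.3 ] [340.34 167.3  329.92 176.51 319.03 186.13]
```

View pics/c1.png

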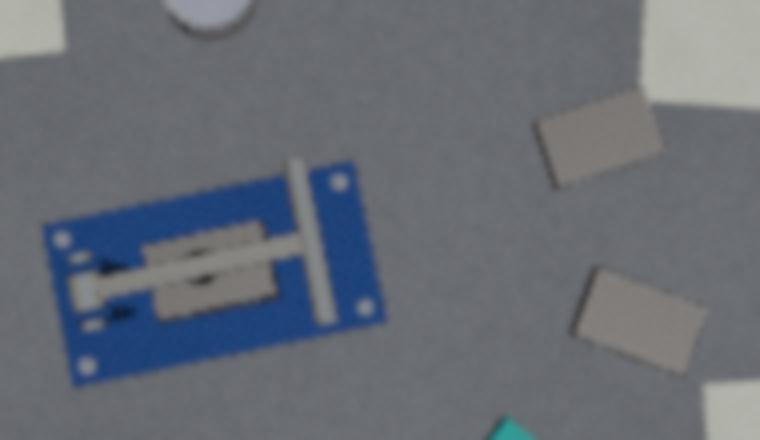

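The crop confirms the stand's long axis points about (-0.19, 0.98), with the lever near 0.33 rad. I'll move above the cases for a wrist view.

apply_moves(targets=[[39.5,-23.7,-10,0,0,0,0],[39.5,-23.7,-10,0,0,0,0],[39.5,-23.7,-10,0,0,0,0],[39.5,-23.7,-10,0,0,0,0],[39.5,-23.7,-10,0,0,0,0],[39.5,-23.7,-10,0,0,0,0],[39.5,-23.7,-10,0,0,0,0],[39.5,-23.7,-10,0,0,0,0],[39.5,-23.7,-10,0,0,0,0],[39.5,-23.7,-10,0,0,0,0],[0,0,0,0,0,0.085,0],[0,0,0,0,0,0,0],[0,0,0,0,0,0,0]])

```text
time: 1.78
tool_pos: [479.3, -240.5, 330.9]
tcp_rot: [-180.0, 0.0, 11.2]
ft_force: [0.9, -0.1, -0.6]
finger_gap: 85.6
grip_force: 0.0
```

```bash
python3 - <<'E'
from h import *
import pickle
cal=optics.get_calibration("wrist");i=optics.snapshot("wrist")[:,:,::-1];cv2.imwrite("pics/w1.png",i)
pickle.dump(cal,open("w1.pkl","wb"));s=sensors.sense();print(s["tool_pos"],s["tcp_rot"],s["joint_pos"],s["time"])
E
```

```text
[ 479.21 -240.67  330.96] [-179.98    0.03   11.13] [-32.14  -3.53  86.22  -0.    97.34  46.72] 1.825
```

View pics/w1.png

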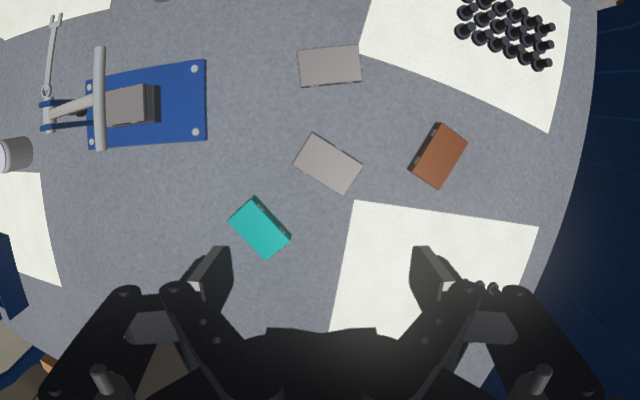

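The wrist view shows the two grey cases at (329,163) and (330,66), and the stand at the left around (147,103). I'll triangulate the case tops between the top and wrist views to get their heights.

```bash
cat >> h.py <<'E'
def warm(i):
    i=i.astype(int);h=cv2.cvtColor(i.astype(np.uint8),cv2.COLOR_BGR2HSV)
    m=((i[:,:,2]-i[:,:,0]>-2)&(h[:,:,1]<60)&(h[:,:,2]<165)).astype(np.uint8)
    return cv2.morphologyEx(m,cv2.MORPH_OPEN,np.ones((3,3)))
def tri(rs):
    A=np.zeros((3,3));b=np.zeros(3)
    for o,d in rs:
        d=d/np.linalg.norm(d);M=np.eye(3)-np.outer(d,d);A+=M;b+=M@o
    return np.linalg.solve(A,b)
def cen(c):
    m=cv2.moments(c.reshape(-1,1,2));return np.array([m["m10"],m["m01"]])/m["m00"]
E
python3 - <<'E'
from h import *
import pickle
cal=pickle.load(open("w1.pkl","rb"));w=cv2.imread("pics/w1.png");t=cv2.imread("pics/top0.png")
tc=[c for c in contours(warm(t),200,900) if 360<c.mean(0)[0]<440 and 150<c.mean(0)[1]<260]
wc=[c for c in contours(warm(w),800,6000) if 270<c.mean(0)[0]<380 and c.mean(0)[1]<200]
hv=cv2.cvtColor(w,cv2.COLOR_BGR2GRAY)
for c in wc:
    print("w",cen(c),cv2.contourArea(c))
    for z in(30,22): print(z,rect(plane("wrist",c,z,cal)))
    for q in tc:
        o,d=ray("wrist",cen(c),cal);o2,d2=ray("top",cen(q));print("  tri",cen(q),tri([(o,d[0]),(o2,d2[0])]))
hsv=cv2.cvtColor(w,cv2.COLOR_BGR2HSV);m=cv2.inRange(hsv,(100,150,90),(125,255,255))
m=cv2.morphologyEx(m,cv2.MORPH_CLOSE,np.ones((15,15)))
for c in contours(m,4000,20000): print("blue",c.min(0),c.max(0))
cv2.imwrite("pics/w1c.png",np.hstack([cv2.resize(w[25:205,270:390],(400,600),interpolation=2),cv2.resize(w[40:160,30:110],(400,600),interpolation=2)]))
E
```

```text
w [312.84 155.02] 970.0
30 (array([ 489.61, -228.5 ]), array([55.6 , 43.51]), -21.467132568359375)
22 (array([ 488.62, -228.52]), array([56.61, 44.29]), -21.46704864501953)
  tri [404.31 229.79] [ 488.73 -231.43   90.3 ]
  tri [394.55 183.72] [ 557.61 -194.34  361.41]
w [329.26  65.16] 2189.0
30 (array([ 622.25, -224.21]), array([87.37, 55.13]), -72.10503959655762)
22 (array([ 623.65, -224.15]), array([88.95, 56.13]), -72.10505485534668)
  tri [404.31 229.79] [ 517.37 -197.89  421.6 ]
  tri [394.55 183.72] [ 622.94 -223.92   22.36]
blue [86 60] [205 148]
```

View pics/w1c.png

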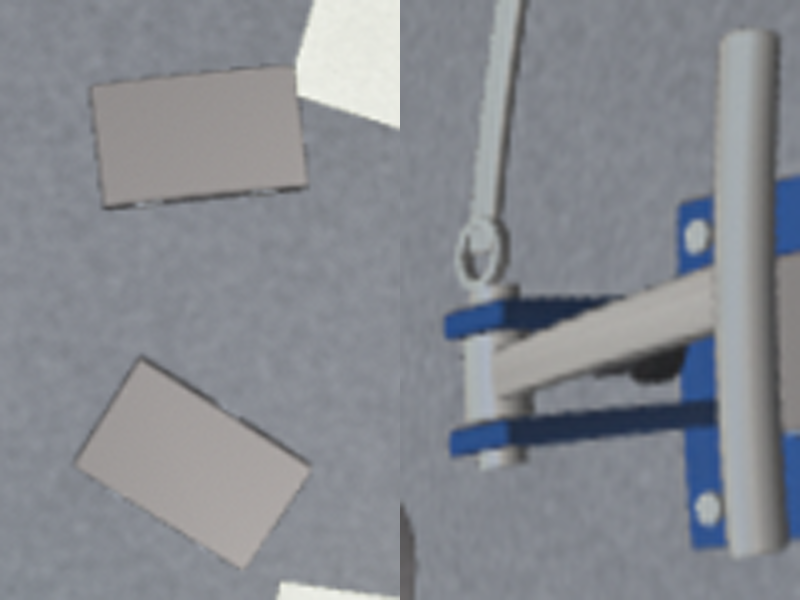

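The crop shows the case at (330,66) with a thin side; it triangulates to z≈22, so it is the shallow one. The other is therefore the deep one. The bar ends are at about wrist (99.6,46.6) and (101.4,150.6).

```bash
sed -i 's/<165/<185/' h.py; python3 - <<'E'
from h import *
import pickle
cal=pickle.load(open("w1.pkl","rb"));w=cv2.imread("pics/w1.png");t=cv2.imread("pics/top0.png")
tc=[c for c in contours(warm(t),200,900) if 360<c.mean(0)[0]<440 and 150<c.mean(0)[1]<260]
wc=[c for c in contours(warm(w),800,6000) if 270<c.mean(0)[0]<380 and c.mean(0)[1]<200]
for c in wc:
    for z in(30,22): print("case",cen(c),z,*rect(plane("wrist",c,z,cal)))
    for q in tc: print("  tri",tri([(a,b[0]) for a,b in(ray("wrist",cen(c),cal),ray("top",cen(q)))]))
E_=[]
for a,b in(((99.6,47.5),(319,190.5)),((101.4,149.5),(326.7,230))):
    P=tri([(o,d[0]) for o,d in(ray("wrist",a,cal),ray("top",b))]);E_.append(P);print("bar end",P)
print(np.linalg.norm(E_[0]-E_[1]))
# plate corners from the right side of wrist view, and 4 screws-> top image screws
s=np.array([(62,239),(340,181),(365,307),(87,366)])/4.+[245,150]
P=plane("top",s,14);print("screws",P[:,:2],"centre",P.mean(0),np.degrees(np.arctan2(*(P[0]+P[3]-P[1]-P[2])[:2])))
s=np.array([(697,237),(708,508)])-[400,0];s=s/5+[30,40]
s=np.vstack([s,[(195,69),(195,132)]]);P=plane("wrist",s,14,cal);print("wscrews",P[:,:2],"centre",P.mean(0),np.degrees(np.arctan2(*(P[0]+P[1]-P[3]-P[2])[:2])))
E
```

```text
case [327.41 163.92] 30 [ 481.09 -249.91] [89.34 56.33] 69.2408676147461
case [327.41 163.92] 22 [ 479.95 -250.31] [90.95 57.35] 69.24085998535156
  tri [ 479.92 -250.39   21.51]
case [329.29  65.14] 30 [ 622.29 -224.33] [87.62 55.13] -72.10503959655762
case [329.29  65.14] 22 [ 623.69 -224.27] [89.2  56.13] -72.10505485534668
  tri [ 517.36 -197.88  421.74]
bar end [586.39   8.63 211.03]
bar end [482.67 -10.2  208.78]
105.4453899231774
screws [[545.63 194.24]
 [589.05 -22.57]
 [490.68 -41.02]
 [447.15 174.52]] centre [518.13  76.29  14.  ] -11.371044377325296
wscrews [[547.18 196.1 ]
 [449.45 176.84]
 [590.02 -20.79]
 [492.09 -38.23]] centre [519.68  78.48  14.  ] -11.193803111860952
```

apply_moves(targets=[[14,-45,0,0,0,0,0],[14,-45,0,0,0,0,0],[14,-45,0,0,0,0,0],[14,-45,0,0,0,0,0],[14,-46,0,0,0,0,0],[0,0,25,0,0,0,0],[0,0,25,0,0,0,0],[0,0,20,0,0,0,0],[0,0,0,0,0,0,0]])

```text
time: 2.95
tool_pos: [503.7, -5.4, 259.3]
tcp_rot: [-179.9, 0.2, 11.1]
ft_force: [-0.5, 0.5, 0.0]
finger_gap: 85.1
grip_force: 0.0
```

```bash
python3 - <<'E'
from h import *
cal=optics.get_calibration("wrist");i=optics.snapshot("wrist")[:,:,::-1];cv2.imwrite("pics/w2.png",i)
import pickle;pickle.dump(cal,open("w2.pkl","wb"));s=sensors.sense();print(s["tool_pos"],s["tcp_rot"],s["ft_force"])
E
```

```text
[504.4   -5.43 260.86] [-179.97    0.07   11.07] [0.2  0.12 1.28]
```

View pics/w2.png

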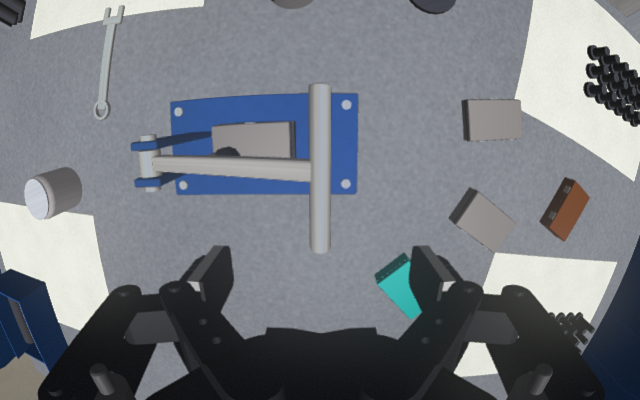

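The bar runs up the image at column 320, centred between the fingers, with its near end at (320,250). I'll descend and pinch it.

apply_moves(targets=[[0,0,20,0,0,0,0],[0,0,20,0,0,0,0],[0,0,15,0,0,0,0],[0,0,15,0,0,0,0],[0,0,0,0,0,0,1],[0,0,0,0,0,0,1],[0,0,0,0,0,0,1],[0,0,0,0,0,0,1],[0,0,0,0,0,0,1],[0,0,0,0,0,0,1]], force=40)

```text
time: 4.25
tool_pos: [505.1, -4.5, 191.7]
tcp_rot: [-180.0, -0.1, 11.1]
ft_force: [0.2, 4.3, 1.9]
finger_gap: 12.8
grip_force: 39.0
```

```bash
python3 - <<'E'
from h import *
import pickle
cal=pickle.load(open("w2.pkl","rb"))
P=plane("wrist",[(178,112),(346,104),(346,184),(183,185)],14,cal);print(P,P.mean(0))
print(plane("wrist",[(320,252),(320,85)],210,cal))
s=sensors.sense();print(s["tool_pos"],s["ft_force"],s["finger_gap"],s["grip_force"])
E
```

```text
[[547.54 196.63  14.  ]
 [591.91 -19.34  14.  ]
 [492.5  -40.12  14.  ]
 [449.8  177.07  14.  ]] [520.44  78.56  14.  ]
[[482.14  -9.   210.  ]
 [588.97  11.95 210.  ]]
[505.11  -4.55 191.74] [0.21 4.33 1.92] 12.822143587409203 38.99847865104675
```

apply_moves(targets=[[0,-7.3,-15.3,0,0,0,1],[0,-8.8,-14.5,0,0,0,1],[0,-10.2,-13.6,0,0,0,1],[0,-11.5,-12.5,0,0,0,1],[0,-12.7,-11.3,0,0,0,1],[0,-13.8,-9.9,0,0,0,1],[0,-14.7,-8.5,0,0,0,1],[0,-15.5,-7,0,0,0,1],[0,-16.1,-5.4,0,0,0,1],[0,-16.6,-3.8,0,0,0,1],[0,-16.9,-2.1,0,0,0,1],[0,-17,-0.4,0,0,0,1],[0,-16.9,1.3,0,0,0,1],[0,-16.7,3,0,0,0,1],[0,-9.9,2.6,0,0,0,1],[0,0,0,0,0,0,1]])

```text
time: 6.25
tool_pos: [466.1, 196.9, 292.3]
tcp_rot: [-179.9, -0.3, 11.2]
ft_force: [-6.1, 4.4, 16.5]
finger_gap: 11.5
grip_force: 44.8
```

apply_moves(targets=[[0,0,0,0,0,0,0],[0,0,0,0,0,0,0],[0,0,0,0,0,0,0],[0,0,0,0,0,0,0],[0,0,-30,0,0,0,0],[0,0,-35,0,0,0,0],[10,43,0,0,0,0,0],[10,42,0,0,0,0,0],[10,42,0,0,0,0,0],[0,0,34,0,0,0,0],[0,0,33,0,0,0,0],[0,0,33,0,0,0,0],[0,0,0,0,0,0,0],[0,0,0,0,0,0,0]])

```text
time: 8.0
tool_pos: [519.8, 76.9, 255.1]
tcp_rot: [180.0, -0.1, 11.1]
ft_force: [-0.4, -0.4, 0.8]
finger_gap: 85.5
grip_force: 0.0
```

```bash
python3 - <<'E'
from h import *
cal=optics.get_calibration("wrist");i=optics.snapshot("wrist")[:,:,::-1];cv2.imwrite("pics/w3.png",i)
import pickle;pickle.dump(cal,open("w3.pkl","wb"));s=sensors.sense();print(s["tool_pos"],s["tcp_rot"],s["ft_force"])
cv2.imwrite("pics/t3.png",optics.snapshot("top")[:,:,::-1]);cv2.imwrite("pics/s3.png",optics.snapshot("scene")[:,:,::-1])
for c in contours(warm(i),800,20000):
    if c.mean(0)[1]<240: print(cen(c),[rect(plane("wrist",c,z,cal)) for z in(64,70,74)])
E
```

```text
[520.19  76.95 255.7 ] [179.98  -0.15  11.11] [ 0.25  0.13 -0.08]
[ 93.75 209.25] [(array([422.65, 385.22]), array([98.57, 71.27]), -57.186580657958984), (array([425.57, 379.9 ]), array([96.79, 69.98]), -57.186553955078125), (array([427.52, 376.35]), array([95.61, 69.13]), -57.18653106689453)]
[319.72 176.25] [(array([522.62,  79.  ]), array([87.51, 54.21]), -77.87303352355957), (array([523.74,  79.19]), array([85.94, 53.24]), -77.87301826477051), (array([524.49,  79.32]), array([84.89, 52.58]), -77.8730058670044)]
[533.81 146.34] [(array([ 619.21, -182.22]), array([89.57, 49.99]), -72.1755599975586), (array([ 618.6 , -177.33]), array([87.96, 49.09]), -72.17556953430176), (array([ 618.18, -174.06]), array([86.89, 48.49]), -72.175537109375)]
```

View pics/w3.png

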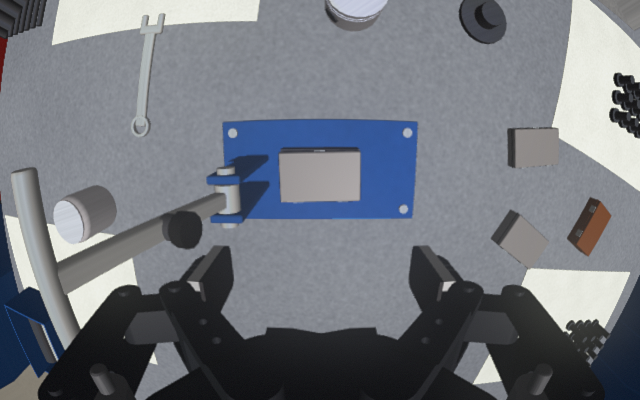

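The lever is open, and the bottom case sits clear at (320,176). Next I'll hover over the deep case with its yaw aligned.

apply_moves(targets=[[-14.5,44.8,5,0,0,0,0],[-14.5,44.8,5,0,0,0,0],[-14.5,44.8,5,0,0,0,0],[-14.5,44.8,5,0,0,0,0],[-14.5,44.8,5,0,0,0,0],[-14.5,44.8,5,0,0,0,0],[-14.5,44.8,5,0,0,0,0],[0,0,10,0,0,-0.169,0],[0,0,10,0,0,-0.169,0],[0,0,10,0,0,-0.169,0],[0,0,10,0,0,-0.169,0],[0,0,10,0,0,-0.169,0],[0,0,10,0,0,-0.169,0],[0,0,0,0,0,0,0],[0,0,0,0,0,0,0]])

```text
time: 10.02
tool_pos: [480.7, -250.7, 159.8]
tcp_rot: [179.9, 0.0, 69.0]
ft_force: [-0.0, 0.2, 1.0]
finger_gap: 85.7
grip_force: 0.0
```

```bash
cat > m.py <<'E'
from h import *
import sys,pickle
n=sys.argv[1];zs=[float(a) for a in sys.argv[2:]]
cal=optics.get_calibration("wrist");i=optics.snapshot("wrist")[:,:,::-1];cv2.imwrite(f"pics/{n}.png",i)
pickle.dump(cal,open(n+".pkl","wb"));s=sensors.sense();print(s["tool_pos"],s["tcp_rot"],s["ft_force"],s["joint_pos"])
a=np.radians(s["tcp_rot"][2]);tx=np.array([np.cos(a),np.sin(a)]);ty=np.array([np.sin(a),-np.cos(a)])
for c in contours(warm(i),800,30000):
    if c.mean(0)[1]<250:
        for z in zs:
            C,S,g=rect(plane("wrist",c,z,cal));d=C-s["tool_pos"][:2]
            print(cen(c),z,C,S,g,"tool dx,dy",d@tx,d@ty)
E
python3 m.py w4 30 22
```

```text
[ 480.7  -250.73  159.82] [179.91   0.02  69.02] [ 0.1   0.27 -0.12] [-32.97   1.02  99.6    0.    79.29 -11.99]
[320.08 188.14] 30.0 [ 481.16 -248.55] [89.11 55.03] 68.67831420898438 tool dx,dy 2.2021549140364023 -0.3531182515641234
[320.08 188.14] 22.0 [ 480.47 -250.31] [91.74 56.65] 68.67831420898438 tool dx,dy 0.3106673979499825 -0.36401407343937986
[447.57 112.19] 30.0 [ 618.19 -222.76] [87.37 57.84] -72.25462341308594 tool dx,dy 75.3390628311718 118.36922103307002
[447.57 112.19] 22.0 [ 621.54 -223.76] [89.94 59.54] -72.2546272277832 tool dx,dy 75.59952029366566 121.85167583705763
[629.96 126.26] 30.0 [ 952.18 -453.88] [627.75 115.29] 88.5807113647461 tool dx,dy -20.908362902236064 512.9542481029506
[629.96 126.26] 22.0 [ 965.35 -461.68] [646.22 118.68] 88.5807113647461 tool dx,dy -23.479939595520904 528.0464952190638
```

View pics/w4.png

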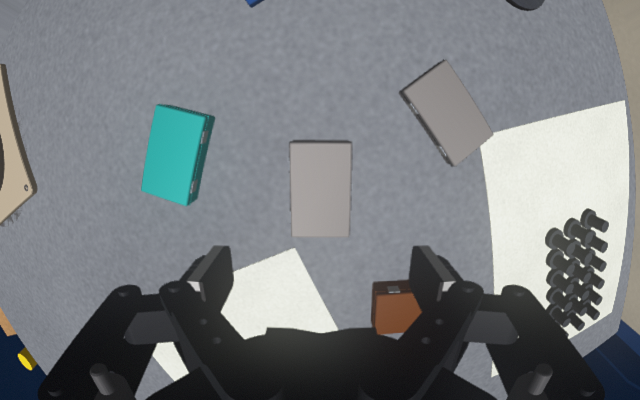

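The size at z=30 comes out at 90.0 x 55.9 mm, so this is the deep case, at (320,188). Turquoise and brown are off to the sides and clear of the fingers. I'll grasp it.

apply_moves(targets=[[2,-0.3,30,0,0,0,0],[0,0,30,0,0,0,0],[0,0,30,0,0,0,0],[0,0,30,0,0,0,0],[0,0,20,0,0,0,0],[0,0,10,0,0,0,0],[0,0,7,0,0,0,0],[0,0,0,0,0,0,0],[0,0,0,0,0,0,0.6],[0,0,0,0,0,0,0.6],[0,0,0,0,0,0,0.6],[0,0,0,0,0,0,0.6],[0,0,0,0,0,0,0.6]], force=40)

```text
time: 11.7
tool_pos: [481.1, -248.8, 2.7]
tcp_rot: [179.9, 0.0, 69.2]
ft_force: [-1.6, 0.3, 5.4]
finger_gap: 54.8
grip_force: 43.9
```

apply_moves(targets=[[0,0,-25,0,0,0,0.6],[0,0,-35,0,0,0,0.6],[0,0,-40,0,0,0,0.6],[0,0,-37,0,0,0,0.6],[45.9,-11.2,0,0,0,0,0.6],[45.9,-11.2,0,0,0,0,0.6],[45.9,-11.2,0,0,0,0,0.6],[45.9,-11.2,0,0,0,0,0.6],[45.9,-11.2,0,0,0,0,0.6],[45.9,-11.2,0,0,0,0,0.6],[45.9,-11.2,0,0,0,0,0.6],[0,0,0,0,0,-0.144,0.6],[0,0,0,0,0,-0.144,0.6],[0,0,0,0,0,-0.144,0.6],[0,0,0,0,0,-0.144,0.6],[0,0,0,0,0,0,0.6],[0,0,0,0,0,0,0.6]])

```text
time: 13.82
tool_pos: [521.1, 79.8, 138.4]
tcp_rot: [-180.0, -0.0, 102.0]
ft_force: [0.4, 0.8, -2.8]
finger_gap: 55.2
grip_force: 44.5
```

```bash
python3 - <<'E'
from h import *
i=optics.snapshot("scene")[:,:,::-1];cv2.imwrite("pics/s5.png",i);s=sensors.sense();print(s["tool_pos"],s["tcp_rot"],s["ft_force"],s["finger_gap"])
cal=optics.get_calibration("wrist");i=optics.snapshot("wrist")[:,:,::-1];cv2.imwrite("pics/w5.png",i)
hsv=cv2.cvtColor(i,cv2.COLOR_BGR2HSV)
for c in contours(warm(i),300,30000): print(cen(c),c.min(0),c.max(0),cv2.contourArea(c))
E
```

```text
[521.15  79.77 138.47] [-179.98   -0.01  102.05] [-0.5  -0.2  -2.55] 55.5642435086208
[500.53 234.28] [488 203] [520 263] 848.0
[321.28 260.12] [234 178] [409 358] 23211.5
[607.65 318.91] [539 161] [639 399] 11011.5
[321.97 159.16] [284 151] [360 168] 1196.5
[ 17.62 180.58] [  7 109] [ 27 256] 857.5
[321.93 107.79] [293 102] [351 114] 617.0
[320.25  83.36] [294  74] [340  92] 549.0
[335.69  14.66] [260   0] [390  39] 3215.5
```

```bash
python3 - <<'E'
from h import *
i=cv2.imread("pics/w5.png");cal=optics.get_calibration("wrist");s=sensors.sense();p=s["tool_pos"]
a=np.radians(s["tcp_rot"][2]);tx=np.array([np.cos(a),np.sin(a)]);ty=np.array([np.sin(a),-np.cos(a)])
g=cv2.cvtColor(i,cv2.COLOR_BGR2GRAY)
print(g[140:200,322].tolist());print(g[160,275:292].tolist(),g[160,350:368].tolist());print(g[190,270:300].tolist(),g[190,345:375].tolist())
def f(px,z): P=plane("wrist",px,z,cal)[0,:2]-p[:2];return np.round([P@tx,P@ty],1)
m=warm(i)
for row in(154,158,162): 
    xs=np.flatnonzero(m[row,270:375])+270;print(row,xs[0],xs[-1],[f((xs[0]-.5,row),z) for z in(64,70)],[f((xs[-1]+.5,row),z) for z in(64,70)])
for row in(190,200): 
    xs=np.flatnonzero(m[row,250:395])+250;print("held",row,xs[0],xs[-1],f((xs[0]-.5,row),165),f((xs[-1]+.5,row),165))
for z in(64,68,72): print("bottom far",z,f((322,150.5),z))
for z in(165,): print("held far",z,f((322,177.5),z))
E
```

```text
[87, 82, 57, 48, 65, 78, 78, 70, 60, 56, 66, 102, 131, 151, 159, 158, 159, 159, 157, 159, 157, 157, 158, 158, 158, 158, 150, 92, 67, 62, 64, 64, 63, 59, 57, 61, 64, 67, 77, 96, 114, 130, 143, 154, 159, 159, 160, 159, 159, 159, 160, 158, 158, 158, 158, 158, 158, 158, 158, 158]
[90, 89, 88, 88, 89, 89, 88, 86, 103, 141, 164, 166, 166, 165, 166, 165, 165] [151, 150, 151, 151, 151, 150, 151, 150, 150, 145, 113, 83, 82, 87, 88, 88, 88, 89]
[167, 167, 167, 167, 166, 167, 167, 167, 166, 166, 165, 165, 165, 165, 164, 164, 164, 165, 165, 164, 164, 164, 164, 164, 164, 163, 163, 163, 162, 163] [155, 155, 154, 154, 154, 154, 153, 154, 154, 153, 153, 152, 152, 153, 153, 152, 151, 151, 151, 151, 152, 151, 151, 152, 151, 150, 150, 150, 149, 150]
154 284 360 [array([ 41.4, -26. ]), array([ 42.1, -25.3])] [array([41.5, 28.3]), array([42.2, 27.5])]
158 284 360 [array([ 38.6, -26.1]), array([ 39.4, -25.3])] [array([38.7, 28.3]), array([39.4, 27.6])]
162 284 360 [array([ 35.7, -26.1]), array([ 36.6, -25.4])] [array([35.8, 28.4]), array([36.6, 27.6])]
held 190 252 391 [ 39.1 -26.7] [39.2 27.9]
held 200 252 390 [ 35.1 -27. ] [35.1 27.7]
bottom far 64 [43.8  1.1]
bottom far 68 [44.2  1.1]
bottom far 72 [44.6  1.1]
held far 165 [44.   0.8]
```

The held case's far edge (44.0) matches the bottom case's (43.8), with 0.6 mm of lateral offset to correct. I'll lower it, feeling for contact.

apply_moves(targets=[[0,0.6,20,0,0,0,0.6],[0,0,20,0,0,0,0.6],[0,0,15,0,0,0,0.6],[0,0,4,0,0,0,0.6],[0,0,2,0,0,0,0.6],[0,0,0,0,0,0,0.6]])

```text
time: 14.68
tool_pos: [522.4, 80.0, 78.3]
tcp_rot: [179.9, 0.0, 102.2]
ft_force: [-0.5, -0.5, -3.3]
finger_gap: 55.6
grip_force: 44.4
```

apply_moves(targets=[[0,0,1.5,0,0,0,0.6],[0,0,1.5,0,0,0,0.6],[0,0,0,0,0,0,0.6]])

```text
time: 15.05
tool_pos: [521.9, 79.9, 74.7]
tcp_rot: [-180.0, -0.0, 102.2]
ft_force: [-0.2, -0.2, -4.0]
finger_gap: 55.4
grip_force: 44.4
```

apply_moves(targets=[[0,0,1.5,0,0,0,0.6],[0,0,1.5,0,0,0,0.6],[0,0,0,0,0,0,0.6]])

```text
time: 15.42
tool_pos: [521.7, 79.9, 71.5]
tcp_rot: [-180.0, -0.0, 102.2]
ft_force: [-0.9, 0.1, -2.6]
finger_gap: 55.4
grip_force: 44.4
```

apply_moves(targets=[[0,0,1,0,0,0,0.6],[0,0,1,0,0,0,0.6],[0,0,0,0,0,0,0.6]])

```text
time: 15.8
tool_pos: [521.8, 79.9, 69.5]
tcp_rot: [-180.0, -0.0, 102.2]
ft_force: [0.3, -0.5, -3.6]
finger_gap: 55.5
grip_force: 44.4
```

apply_moves(targets=[[0,0,1,0,0,0,0.6],[0,0,1,0,0,0,0.6],[0,0,0,0,0,0,0.6]])

```text
time: 16.18
tool_pos: [521.8, 79.9, 67.6]
tcp_rot: [-180.0, -0.0, 102.2]
ft_force: [0.1, -0.0, -4.0]
finger_gap: 55.4
grip_force: 44.4
```

apply_moves(targets=[[0,0,1,0,0,0,0.6],[0,0,0,0,0,0,0.6]])

```text
time: 16.42
tool_pos: [522.0, 79.9, 67.4]
tcp_rot: [-180.0, -0.0, 102.2]
ft_force: [-6.0, -0.9, 5.6]
finger_gap: 55.1
grip_force: 45.5
```

apply_moves(targets=[[0,0,1,0,0,0,0.6],[0,0,0,0,0,0,0.6]])

```text
time: 16.68
tool_pos: [522.0, 80.0, 67.4]
tcp_rot: [-180.0, 0.0, 102.2]
ft_force: [-11.0, -0.9, 14.6]
finger_gap: 55.3
grip_force: 46.6
```

apply_moves(targets=[[0,0,-1.5,0,0,0,0.6],[0,0,0,0,0,0,0.4],[0,0,0,0,0,0,0.2],[0,0,0,0,0,0,0],[0,0,0,0,0,0,0],[0,0,-20,0,0,0,0],[0,0,-40,0,0,0,0],[0,0,-50,0,0,0,0],[0,0,-40,0,0,0,0],[0,0,0,0,0,0,0],[0,0,0,0,0,0,0]])

```text
time: 18.05
tool_pos: [521.7, 79.9, 216.6]
tcp_rot: [-180.0, -0.0, 102.2]
ft_force: [-0.8, -0.4, -0.5]
finger_gap: 85.3
grip_force: 0.0
```

```bash
python3 m.py w6 94.7; python3 - <<'E'
from h import *
i=optics.snapshot("scene")[:,:,::-1];cv2.imwrite("pics/s6.png",i)
cv2.imwrite("pics/s6c.png",np.hstack([cv2.resize(i[170:270,290:400],(400,364),interpolation=2),cv2.resize(cv2.imread("pics/w6.png")[60:260,210:430],(400,364),interpolation=2)]))
E
```

```text
[521.19  79.84 215.72] [-179.88   -0.02  102.2 ] [-0.29  0.66  0.13] [ 3.14 -3.27 97.9  -0.   85.49 -9.06]
[321.18 192.81] 94.7 [522.42  79.46] [86.99 54.24] -77.7369613647461 tool dx,dy -0.6327710495495356 1.1197448474027376
[ 15.8  169.63] 94.7 [123.25  17.39] [139.89 100.46] 84.26008605957031 tool dx,dy 23.061014654895445 -402.1478739609559
[322.54  21.26] 94.7 [491.74 228.37] [42.62 34.29] -77.5656909942627 tool dx,dy 151.39410007416998 2.6022267426392673
```

apply_moves(targets=[[-45.5,5.1,0,0,0,0,0],[-45.5,5.1,0,0,0,0,0],[-45.5,5.1,0,0,0,0,0],[-45.5,5.1,10,0,0,0,0],[-45.5,5.1,15,0,0,0,0],[-45.5,5.1,15,0,0,0,0],[-45.5,5.1,16,0,0,0,0],[0,0,0,0,0,-0.1,0],[0,0,0,0,0,0,0],[0,0,0,0,0,0,0]])

```text
time: 19.4
tool_pos: [623.9, -223.2, 160.6]
tcp_rot: [-180.0, -0.0, 107.8]
ft_force: [0.0, -0.2, 0.2]
finger_gap: 85.6
grip_force: 0.0
```

```bash
python3 m.py w7 22 30
```

```text
[ 624.08 -223.15  161.05] [-179.99   -0.01  107.88] [-0.02 -0.06 -0.17] [-24.11  19.32  78.95   0.    81.74 -41.99]
[321.13 188.37] 22.0 [ 624.4  -223.25] [88.85 55.13] -72.1304759979248 tool dx,dy -0.19284795023192447 0.2758463783860258
[321.13 188.37] 30.0 [ 623.82 -221.45] [86.32 53.56] -72.13041305541992 tool dx,dy 1.6984136606213152 0.27259828354733434
[581.47 291.18] 22.0 [1217.51 -391.68] [1165.62  560.42] -40.52753829956055 tool dx,dy -342.59786256835025 513.0118808625593
[581.47 291.18] 30.0 [1200.02 -385.08] [1132.4   544.45] -40.52753829956055 tool dx,dy -330.94969819974926 498.3978706162217
```

apply_moves(targets=[[-0.2,0.3,30,0,0,0,0],[0,0,30,0,0,0,0],[0,0,30,0,0,0,0],[0,0,30,0,0,0,0],[0,0,20,0,0,0,0],[0,0,10,0,0,0,0],[0,0,7.5,0,0,0,0],[0,0,0,0,0,0,0],[0,0,0,0,0,0,0.6],[0,0,0,0,0,0,0.6],[0,0,0,0,0,0,0.6],[0,0,0,0,0,0,0.6],[0,0,0,0,0,0,0.6]], force=40)

```text
time: 21.08
tool_pos: [625.3, -224.3, 4.9]
tcp_rot: [179.9, 0.1, 107.9]
ft_force: [-1.0, 1.1, 5.4]
finger_gap: 55.0
grip_force: 44.4
```

apply_moves(targets=[[0,0,-25,0,0,0,0.6],[0,0,-40,0,0,0,0.6],[0,0,-45,0,0,0,0.6],[0,0,-45,0,0,0,0.6],[45.8,-0.6,0,0,0,0,0.6],[45.8,-0.6,0,0,0,0,0.6],[45.8,-0.6,0,0,0,0,0.6],[45.8,-0.6,0,0,0,0,0.6],[45.8,-0.6,0,0,0,0,0.6],[45.8,-0.6,0,0,0,0,0.6],[45.8,-0.6,0,0,0,0,0.6],[0,0,0,0,0,0.1,0.6],[0,0,0,0,0,0,0.6],[0,0,0,0,0,0,0.6]])

```text
time: 22.82
tool_pos: [521.7, 79.4, 158.5]
tcp_rot: [-180.0, 0.0, 102.3]
ft_force: [1.2, 0.0, -1.8]
finger_gap: 54.9
grip_force: 43.6
```

```bash
python3 - <<'E'
from h import *
cal=optics.get_calibration("wrist");i=optics.snapshot("wrist")[:,:,::-1];cv2.imwrite("pics/w8.png",i);s=sensors.sense();p=s["tool_pos"];print(p,s["tcp_rot"],s["finger_gap"])
a=np.radians(s["tcp_rot"][2]);tx=np.array([np.cos(a),np.sin(a)]);ty=np.array([np.sin(a),-np.cos(a)])
m=warm(i);col=m[:,322];e=np.flatnonzero(np.diff(col.astype(int)));print(e)
def f(px,z): P=plane("wrist",px,z,cal)[0,:2]-p[:2];return np.round([P@tx,P@ty],1)
for c in contours(m,300,30000):
    if 310<cen(c)[0]<330: print(cen(c),c.min(0),c.max(0))
g=cv2.cvtColor(i,cv2.COLOR_BGR2GRAY);print(g[120:200,322].tolist())
for row in range(140,206,6):
    k=np.flatnonzero(np.diff(m[row,230:410].astype(int)))+230.5
    if len(k)>1: print(row,k,f((k[0],row),94.7),f((k[-1],row),94.7),"held",f((k[0],row),p[2]+18),f((k[-1],row),p[2]+18))
for v in e: print(v,f((322,v+.5),94.7),f((322,v+.5),p[2]+18))
E
```

```text
[521.85  79.25 158.55] [-179.99    0.    102.25] 54.70157938135625
[  3  38  85  94 102 113 151 163 169 346 347 352]
[321.93 256.18] [238 170] [408 360]
[321.14 157.67] [282 152] [362 163]
[321.27 108.21] [297 103] [346 113]
[328.49  21.27] [286   4] [365  41]
[85, 85, 85, 85, 84, 83, 84, 84, 85, 85, 86, 84, 85, 86, 86, 86, 87, 86, 87, 78, 62, 54, 74, 81, 72, 61, 59, 65, 72, 63, 58, 69, 99, 128, 150, 159, 159, 159, 158, 158, 159, 158, 139, 98, 64, 61, 57, 66, 66, 75, 91, 109, 121, 134, 152, 158, 160, 158, 159, 158, 160, 159, 159, 158, 160, 159, 159, 159, 159, 159, 159, 159, 159, 159, 159, 158, 159, 158, 159, 159]
152 [282.5 335.5] [ 44.2 -25.5] [44.1 10. ] held [ 53.  -15.3] [53.   6.1]
158 [281.5 362.5] [ 40.1 -26.2] [40.2 28.2] held [ 50.6 -15.7] [50.6 17.1]
170 [258.5 261.5 273.5 278.5 282.5 287.5 288.5 358.5 364.5 368.5 373.5 377.5] [ 32.  -42.3] [32.1 38.8] held [ 45.7 -25.4] [45.8 23.4]
176 [256.5 386.5] [ 27.9 -43.9] [28.  45.3] held [ 43.2 -26.4] [43.3 27.3]
182 [256.5 385.5] [ 23.7 -44.1] [23.8 44.7] held [ 40.7 -26.5] [40.8 27. ]
188 [256.5 385.5] [ 19.4 -44.3] [19.6 45. ] held [ 38.1 -26.6] [38.2 27.2]
194 [256.5 385.5] [ 15.2 -44.5] [15.3 45.2] held [ 35.5 -26.7] [35.6 27.3]
200 [257.5 385.5] [ 10.8 -44. ] [11.  45.4] held [ 32.9 -26.4] [33.  27.4]
3 [146.6   0.8] [114.7   0.6]
38 [120.8   0.8] [99.2  0.6]
85 [88.4  0.9] [79.7  0.6]
94 [82.4  0.9] [76.   0.6]
102 [77.   0.9] [72.8  0.6]
113 [69.7  0.9] [68.4  0.6]
151 [44.4  1. ] [53.1  0.7]
163 [36.3  1. ] [48.3  0.7]
169 [32.2  1. ] [45.8  0.7]
346 [-120.2    1.5] [-46.   1.]
347 [-121.4    1.5] [-46.7   1. ]
352 [-127.6    1.5] [-50.5   1. ]
```

apply_moves(targets=[[-1,0.5,20,0,0,0,0.6],[0,0,20,0,0,0,0.6],[0,0,10,0,0,0,0.6],[0,0,4,0,0,0,0.6],[0,0,1.5,0,0,0,0.6],[0,0,0,0,0,0,0.6]])

```text
time: 23.62
tool_pos: [523.0, 78.9, 103.9]
tcp_rot: [179.9, 0.0, 102.2]
ft_force: [1.0, 0.8, -1.8]
finger_gap: 55.1
grip_force: 43.5
```

apply_moves(targets=[[0,0,1,0,0,0,0.6],[0,0,1,0,0,0,0.6],[0,0,0,0,0,0,0.6]])

```text
time: 24.0
tool_pos: [522.5, 79.0, 101.2]
tcp_rot: [180.0, 0.0, 102.2]
ft_force: [-0.1, -0.3, -1.6]
finger_gap: 55.0
grip_force: 43.5
```

apply_moves(targets=[[0,0,1,0,0,0,0.6],[0,0,0,0,0,0,0.6]])

```text
time: 24.25
tool_pos: [522.4, 78.9, 100.1]
tcp_rot: [-180.0, -0.0, 102.2]
ft_force: [-0.7, -0.9, -1.9]
finger_gap: 55.0
grip_force: 43.5
```

apply_moves(targets=[[0,0,1,0,0,0,0.6],[0,0,0,0,0,0,0.6]])

```text
time: 24.5
tool_pos: [522.6, 79.0, 99.6]
tcp_rot: [180.0, 0.0, 102.2]
ft_force: [-2.1, 0.4, 2.6]
finger_gap: 55.1
grip_force: 44.1
```

apply_moves(targets=[[0,0,0,0,0,0,0.4],[0,0,0,0,0,0,0.2],[0,0,0,0,0,0,0],[0,0,0,0,0,0,0],[0,0,-20,0,0,0,0],[0,0,-40,0,0,0,0],[0,0,-50,0,0,0,0],[0,0,-30,0,0,0,0],[0,0,0,0,0,0,0],[0,0,0,0,0,0,0]])

```text
time: 25.75
tool_pos: [522.1, 78.9, 238.2]
tcp_rot: [-179.9, -0.0, 102.2]
ft_force: [-0.2, 0.0, -0.1]
finger_gap: 85.7
grip_force: 0.0
```

```bash
python3 m.py w9 116.7;python3 - <<'E'
from h import *
i=optics.snapshot("scene")[:,:,::-1];cv2.imwrite("pics/s9.png",i)
cv2.imwrite("pics/s9c.png",np.hstack([cv2.resize(i[170:270,290:400],(440,400),interpolation=2),cv2.resize(cv2.imread("pics/w9.png")[60:260,230:410],(360,400),interpolation=2)]))
E
```

```text
[521.73  78.89 237.56] [-179.87   -0.02  102.2 ] [0.25 0.59 0.83] [ 3.03 -3.79 96.12  0.   87.81 -9.17]
[321.2  190.96] 116.7 [522.47  79.92] [87.49 54.23] -77.73206424713135 tool dx,dy 0.8498334538041459 0.9478359585009433
[ 20.   167.08] 116.7 [133.88  20.58] [142.81 119.36] 84.4828872680664 tool dx,dy 24.979572998494163 -391.4096471423998
[321.91  24.93] 116.7 [492.43 223.63] [49.7  31.67] -77.62197685241699 tool dx,dy 147.65766375994897 1.96076826469033
```

View pics/s9c.png

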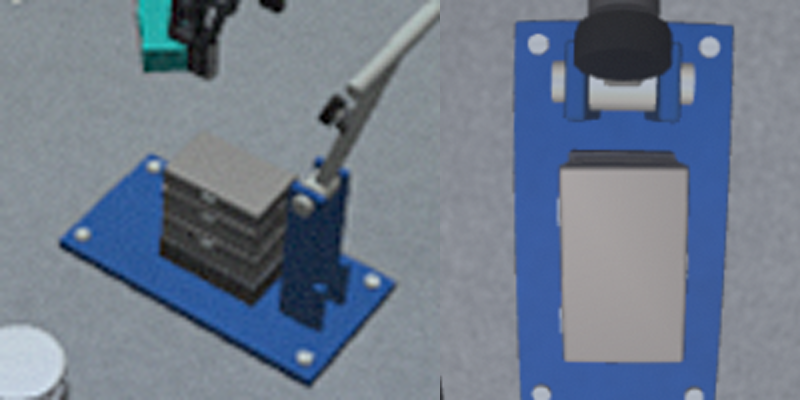

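The column is square and the lever is still open at about 1.85 rad. I'll go back to the bar.

apply_moves(targets=[[0,0,-41,0,0,0,0],[0,0,-41,0,0,0,0],[0,0,-41,0,0,0,0],[0,0,0,0,0,0.176,0],[0,0,0,0,0,0.176,0],[0,0,0,0,0,0.176,0],[0,0,0,0,0,0.176,0],[0,0,0,0,0,0.176,0],[0,0,0,0,0,0.176,0],[0,0,0,0,0,0.176,0],[0,0,0,0,0,0.176,0],[0,0,0,0,0,0.176,0],[-10.6,-42.2,0,0,0,0,0],[-10.6,-42.2,0,0,0,0,0],[-10.6,-42.2,0,0,0,0,0],[0,0,0,0,0,0,0],[0,0,0,0,0,0,0]])

```text
time: 27.98
tool_pos: [466.1, 196.4, 361.2]
tcp_rot: [180.0, 0.1, 11.5]
ft_force: [0.2, 0.4, 0.3]
finger_gap: 85.1
grip_force: 0.0
```

```bash
python3 - <<'E'
from h import *
cal=optics.get_calibration("wrist");i=optics.snapshot("wrist")[:,:,::-1];cv2.imwrite("pics/w10.png",i);s=sensors.sense();p=s["tool_pos"];print(p,s["tcp_rot"])
g=cv2.cvtColor(i,cv2.COLOR_BGR2GRAY)
for row in(120,160,200,235): print(row,g[row,280:360:4].tolist())
C=np.array([520,78.5]);a=np.radians(11.3);yy=np.array([-np.sin(a),np.cos(a)]);xx=np.array([yy[1],-yy[0]])
print(proj("wrist",[np.r_[C+yy*126.8+xx*e,308] for e in(-55,0,55)],cal))
E
```

```text
[466.35 196.01 361.32] [179.97   0.08  11.42]
120 [141, 137, 139, 138, 144, 139, 141, 144, 131, 161, 175, 173, 166, 94, 87, 88, 88, 89, 88, 87]
160 [139, 143, 140, 142, 140, 147, 143, 142, 134, 165, 177, 172, 163, 86, 97, 118, 119, 120, 102, 80]
200 [141, 142, 142, 138, 141, 138, 142, 138, 138, 168, 177, 172, 157, 134, 133, 141, 140, 140, 135, 140]
235 [140, 136, 136, 137, 139, 136, 136, 138, 140, 169, 178, 170, 147, 134, 137, 138, 140, 140, 135, 137]
[[319.72 254.24]
 [319.98 175.85]
 [320.32  89.34]]
```

apply_moves(targets=[[0,0,20,0,0,0,0],[0,0,20,0,0,0,0],[0,0,16,0,0,0,0],[0,0,13,0,0,0,0],[0,0,0,0,0,0,1],[0,0,0,0,0,0,1],[0,0,0,0,0,0,1],[0,0,0,0,0,0,1],[0,0,0,0,0,0,1],[0,0,0,0,0,0,1]], force=40)

```text
time: 29.28
tool_pos: [466.4, 196.9, 294.0]
tcp_rot: [-180.0, -0.1, 11.5]
ft_force: [-0.8, 1.5, 5.9]
finger_gap: 12.7
grip_force: 39.2
```

apply_moves(targets=[[0,9.9,-2.6,0,0,0,1],[0,16.7,-3,0,0,0,1],[0,16.9,-1.3,0,0,0,1],[0,17,0.4,0,0,0,1],[0,16.9,2.1,0,0,0,1],[0,16.6,3.8,0,0,0,1],[0,16.1,5.4,0,0,0,1],[0,15.5,7,0,0,0,1],[0,14.7,8.5,0,0,0,1],[0,13.8,9.9,0,0,0,1],[0,12.7,11.3,0,0,0,1],[0,11.5,12.5,0,0,0,1],[0,10.2,13.6,0,0,0,1],[0,8.8,14.5,0,0,0,1],[0,7.3,15.3,0,0,0,1],[0,5.8,16,0,0,0,1],[0,4.1,16.5,0,0,0,1],[0,2.5,16.8,0,0,0,1],[0,0,0,0,0,0,1]])

```text
time: 31.65
tool_pos: [509.0, -15.3, 144.1]
tcp_rot: [-179.9, 0.0, 11.5]
ft_force: [3.5, 8.2, -4.2]
finger_gap: 12.5
grip_force: 38.9
```

apply_moves(targets=[[0,0.6,8,0,0,0,1],[0,0,8,0,0,0,1],[0,0,6,0,0,0,1],[0,0,2,0,0,0,1],[0,0,0,0,0,0,1]])

```text
time: 32.28
tool_pos: [509.1, -15.2, 121.8]
tcp_rot: [-179.8, 0.0, 11.5]
ft_force: [-1.4, 10.5, 5.3]
finger_gap: 12.2
grip_force: 39.0
```

apply_moves(targets=[[0,0,1.5,0,0,0,1],[0,0,1.5,0,0,0,1],[0,0,1.5,0,0,0,1]])

```text
time: 32.65
tool_pos: [509.1, -14.9, 118.0]
tcp_rot: [-179.8, 0.0, 11.5]
ft_force: [-5.4, 13.6, 12.8]
finger_gap: 12.3
grip_force: 39.7
```

apply_moves(targets=[[0,0,1.5,0,0,0,1],[0,0,1.5,0,0,0,1]])

```text
time: 32.9
tool_pos: [509.1, -14.7, 115.0]
tcp_rot: [-179.8, -0.0, 11.5]
ft_force: [-5.1, 14.0, 12.4]
finger_gap: 12.2
grip_force: 40.4
```

apply_moves(targets=[[0,-0.5,1.5,0,0,0,1],[0,0,1.5,0,0,0,1]])

```text
time: 33.15
tool_pos: [509.2, -14.5, 113.3]
tcp_rot: [-179.8, -0.0, 11.5]
ft_force: [-13.1, 12.7, 27.5]
finger_gap: 12.4
grip_force: 42.0
```

apply_moves(targets=[[0,-0.3,1.5,0,0,0,1],[0,0,1,0,0,0,1]])

```text
time: 33.4
tool_pos: [509.3, -14.4, 112.5]
tcp_rot: [-179.9, -0.0, 11.5]
ft_force: [-20.7, 12.7, 40.5]
finger_gap: 12.4
grip_force: 43.3
```

apply_moves(targets=[[0,0,-1.5,0,0,0,1],[0,0,-1,0,0,0,1],[0,0,0,0,0,0,1]])

```text
time: 33.78
tool_pos: [509.1, -14.5, 113.3]
tcp_rot: [-179.9, -0.0, 11.5]
ft_force: [-9.8, 12.1, 21.8]
finger_gap: 12.7
grip_force: 41.3
```

apply_moves(targets=[[0,0,0,0,0,0,0.65],[0,0,0,0,0,0,0.65],[0,0,0,0,0,0,0.65],[0,0,-10,0,0,0,0.65],[0,0,-30,0,0,0,0.65],[0,0,-50,0,0,0,0.65],[0,0,-50,0,0,0,0.65],[0,0,0,0,0,0,0.65],[0,0,0,0,0,0,0.65]])

```text
time: 34.9
tool_pos: [509.3, -15.9, 252.2]
tcp_rot: [180.0, -0.0, 11.4]
ft_force: [-0.3, -0.2, -0.9]
finger_gap: 29.6
grip_force: 0.0
```

```bash
python3 - <<'E'
from h import *
import pickle
cal=optics.get_calibration("wrist");i=optics.snapshot("wrist")[:,:,::-1];cv2.imwrite("pics/w11.png",i);s=sensors.sense();p=s["tool_pos"];print(p,s["tcp_rot"],s["ft_force"],s["time"])
C=np.array([520,78.5]);a=np.radians(11.3);yy=np.array([-np.sin(a),np.cos(a)]);xx=np.array([yy[1],-yy[0]])
m=warm(i)
for c in contours(m,300,30000): print(cen(c),c.min(0),c.max(0))
print("col top corners",proj("wrist",[np.r_[C+[2.5,1]+yy*q+xx*e,116.7] for e,q in((-28,-45),(28,-45),(28,45),(-28,45))],cal).round().tolist())
for th in(-.15,-.1,-.05,0,.05): print(th,proj("wrist",[np.r_[C+yy*(80-170*np.cos(th))+xx*e,145+170*np.sin(th)] for e in(-55,55)],cal).round(1).tolist())
g=cv2.cvtColor(i,cv2.COLOR_BGR2GRAY)
for row in(110,150): print(row,g[row,280:370:3].tolist())
cv2.imwrite("pics/s11.png",optics.snapshot("scene")[:,:,::-1])
E
```

```text
[508.73 -15.79 251.13] [-179.98    0.07   11.44] [-0.77  0.62  0.09] 34.95
[ 19.19 380.03] [  0 354] [ 46 399]
[523.4  334.48] [469 295] [589 365]
[228.96 178.34] [184 170] [271 186]
[ 53.18 192.08] [ 27 170] [ 74 220]
[226.21 141.39] [181 127] [270 158]
[626.24   7.74] [606   0] [639  20]
col top corners [[271.0, 187.0], [270.0, 127.0], [179.0, 131.0], [183.0, 188.0]]
-0.15 [[318.2, 219.0], [318.4, 98.7]]
-0.1 [[319.3, 222.0], [319.6, 98.1]]
-0.05 [[320.0, 225.1], [320.4, 97.5]]
0 [[320.2, 228.4], [320.6, 96.7]]
0.05 [[319.9, 232.0], [320.3, 96.0]]
110 [84, 85, 84, 84, 86, 84, 85, 87, 83, 84, 86, 119, 154, 174, 172, 164, 93, 86, 166, 176, 181, 90, 88, 110, 140, 139, 145, 141, 141, 140]
150 [72, 79, 78, 89, 89, 89, 87, 88, 89, 88, 88, 128, 162, 177, 171, 157, 84, 88, 88, 89, 88, 88, 88, 135, 140, 138, 137, 140, 138, 141]
```

```bash
python3 - <<'E'
from h import *
g=cv2.cvtColor(cv2.imread("pics/w11.png"),cv2.COLOR_BGR2GRAY)
print(g[80:110,320].tolist(),g[205:245,320].tolist(),g[205:245,323].tolist())
s=cv2.imread("pics/s11.png")
C=np.array([520,78.5]);a=np.radians(11.3);yy=np.array([-np.sin(a),np.cos(a)]);xx=np.array([yy[1],-yy[0]])
for th in(-.15,-.1,-.05,0): print(th,proj("scene",[np.r_[C+yy*(80-170*np.cos(th))+xx*e,145+170*np.sin(th)] for e in(-55,55)]).round(1).tolist())
cv2.imwrite("pics/s11c.png",s[170:230,290:370])
gs=cv2.cvtColor(s,cv2.COLOR_BGR2GRAY)
for u in(316,318,320,340): print(u,list(zip(range(172,216),gs[172:216,u].tolist())))
E
```

```text
[138, 138, 137, 135, 134, 132, 136, 140, 141, 138, 137, 137, 139, 139, 138, 123, 98, 119, 161, 176, 178, 178, 178, 178, 179, 178, 179, 178, 178, 178] [177, 177, 177, 177, 177, 176, 176, 177, 177, 177, 177, 177, 177, 176, 177, 178, 171, 156, 144, 146, 148, 146, 143, 139, 138, 137, 139, 140, 142, 141, 140, 139, 140, 141, 144, 145, 144, 142, 141, 141] [168, 167, 169, 168, 168, 168, 169, 168, 169, 169, 168, 168, 168, 167, 168, 166, 158, 144, 146, 147, 145, 143, 138, 136, 138, 140, 140, 142, 142, 142, 138, 136, 133, 134, 136, 136, 138, 139, 139, 141]
-0.15 [[334.6, 190.6], [314.3, 209.4]]
-0.1 [[334.4, 188.6], [314.0, 207.3]]
-0.05 [[334.3, 186.6], [313.8, 205.3]]
0 [[334.3, 184.6], [313.7, 203.3]]
316 [(172, 137), (173, 136), (174, 140), (175, 142), (176, 141), (177, 134), (178, 140), (179, 145), (180, 143), (181, 140), (182, 138), (183, 140), (184, 143), (185, 138), (186, 138), (187, 141), (188, 134), (189, 142), (190, 139), (191, 142), (192, 142), (193, 143), (194, 138), (195, 136), (196, 140), (197, 141), (198, 138), (199, 142), (200, 145), (201, 139), (202, 137), (203, 158), (204, 17
[... 1022 characters left out ...]
01, 192), (202, 165), (203, 133), (204, 98), (205, 98), (206, 137), (207, 148), (208, 147), (209, 147), (210, 147), (211, 145), (212, 142), (213, 143), (214, 125), (215, 95)]
340 [(172, 140), (173, 124), (174, 132), (175, 130), (176, 129), (177, 142), (178, 156), (179, 151), (180, 138), (181, 115), (182, 88), (183, 85), (184, 84), (185, 91), (186, 92), (187, 120), (188, 142), (189, 142), (190, 142), (191, 142), (192, 146), (193, 141), (194, 144), (195, 145), (196, 146), (197, 142), (198, 141), (199, 144), (200, 140), (201, 136), (202, 169), (203, 186), (204, 198), (205, 142), (206, 68), (207, 87), (208, 132), (209, 145), (210, 144), (211, 139), (212, 138), (213, 143), (214, 142), (215, 148)]
```

Both views put the lever at about -0.1 rad, roughly 4 mm past pad contact, so the pad is pressing with several newtons. The column is in place, so I'm handing in.

```bash
python3 -c "
from bench import r
print(r.hand_in())"
```

```text
the job is handed in; nothing more can be done
None
```

The job is handed in, with no verdict returned: both cases are stacked flush on the bottom one and the clamp lever is back down, holding at about -0.1 rad, an estimated 7 N at the pad. While I was pressing it down, the wrist force reached about 40 N for a moment, so the pad may have briefly passed the 60 N limit.

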